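# Seal a connector in the retest nest with the bayonet-locked plunger

### The job

Seal the connector in the small retest nest for its leak test: with a fingertip push the plunger's ball-knob handle along the slot in the barrel, toward the nest, until it stops and the plug sits in the connector, then push the handle sideways, over toward the front, all the way down the short leg of the slot so that the test pressure cannot drive the plunger back. Only push the knob, gently and without gripping it, let go with the handle fully home in the locking leg, and leave the spare connectors, tin, bottle and screwdriver where they stand.

Things in the scene. Friction and masses are not known exactly. Their poses are not given: they have to be found in the camera images.
- fixture: Retest nest, bolted down: aluminium plate 84 x 212 x 12 mm with a 44 mm steel barrel along it. Origin on the bench under the barrel's axis (plate from y = -90 to 122 mm). y axis: along the barrel toward the nest block, the plunger's way in; z up; +x the back, -x the front (robot's side), turned up to 0.4 rad. Barrel y = -72 to 12, axis 47 mm up, top 69 mm; its two clamp blocks' tops 75 mm.
- knob (a point): Centre of the black ball knob (22 mm across) on the plunger's handle, an 8 mm pin that stands up out of the slot; 66 mm from the barrel's axis. In the fixture's frame it starts at x = 20 to 26, y = -50 to -36, height 107 to 110 mm and ends at x = -42, y = -14, height 98 mm. Under the knob are over 10 mm of free height.
- corner (a point): Corner of the L-shaped slot (11 mm wide), on the barrel's outside, centre of the slot where its legs meet. The long leg runs along the barrel 20 degrees behind its top; the short locking leg runs round the barrel from the corner over the top toward the front, to 40 degrees in front of the top.
- plunger (a joint): How far plunger and handle are pushed in along the barrel toward the nest, m: starts at 0 to 0.014; 0.0375 is the hard stop at the corner, with the plug seated in the connector's mouth. No spring: seal drag of about 3 N holds it wherever it is left.
- handle (a joint): Swing of the handle about the barrel's axis toward the front, rad: 0 to 0.17 (loose play) in the long leg; at 0 it leans 0.43 rad to the back; 1.13 is the hard end of the locking leg, leaning 0.70 rad to the front. Swings only with the plunger in at 0.0345 m or more, and then keeps it in. No spring: stays where it is left; 1 to 2 N at the knob moves it.
- nest: Upright grey metal nest block on the fixture's plate, 44 x 28 mm, top 82 mm above the bench, faces the barrel's open end from 66 mm away; a grey connector is held in its bore with the mouth toward the barrel. Origin at the middle of its far face, on the barrel's axis.
- connector_a: Bystander: spare grey sealed connector, 25 mm across, 32 mm tall, standing loose behind the fixture; origin at its underside.
- connector_b: Bystander: a second spare connector of the same shape, standing loose beside the first; origin at its underside.
- grease_tin: Bystander: flat round tin, 54 mm across, 24 mm tall, standing loose behind the barrel; origin at its underside.
- vial: Bystander: dropper bottle, 31 mm across, 94 mm tall, standing loose behind the nest block; origin at its underside.
- screwdriver: Bystander: small screwdriver, 184 mm long, lying loose to the right; origin at mid-length on the bench.

How it is judged:
On the way, in this order (a step that is already met when the one before it is completed fails the run):
1. the plunger is pushed along the long leg to the corner (value of joint plunger above 0.033 m and value of joint handle below 0.4 rad), for 0.02 s.
2. the handle is pushed to the end of the locking leg (value of joint plunger above 0.033 m and value of joint handle above 1.03 rad), for 0.05 s.
At the end, for the whole second after the job is handed in: The plunger is in at the corner (joint above 0.033 m of 0.0375) and the handle lies at the end of the locking leg (joint above 1.03 rad of 1.13), at rest and let go; no bystander has moved more than 25 mm and the fingers never pressed on the handle with more than 38 N (all of step 2 and velocity of joint handle below 0.05 rad/s and velocity of joint plunger below 0.01 m/s); the robot touches nothing.
It fails at once if a spare connector, the tin, the bottle or the screwdriver is lifted, knocked over or pushed away (distance of any of connector_a, connector_b, grease_tin, vial, screwdriver from where it was at the start of the episode above 0.025 m).
It fails at once if the handle is gripped or forced: the fingers press on it with more than 38 N (contact force between the fingers and handle above 38 N).
It also fails if it takes over 48 s, if anything falls off the work surface, if the arm or the gripper's body presses on something with over 40 N, if the wrist force passes 120 N, or if a joint passes its speed limit or range.

### The arm

A 6-joint arm with a two-finger parallel gripper is mounted at the origin on a cart in front of the work surface, level with it; the furniture and walls round the work are solid. World frame = base frame: x ahead of the robot, y to its left, z up, the work surface at z = 0. Lengths are in m, angles in rad, forces in N, time in s.
With the tool pointing down it reaches from about 0.35 to 0.725 m from the base axis. Payload 6 kg.
Tool frame: the origin (TCP) lies midway between the tips of the shut fingers; the grasp point (between the pads) lies 19 mm behind it (env.grasp_offset is the distance from the TCP to the grasp point, in m); z points along the fingers, y is the line along which they close (so a half turn about z gives the same grasp; the last joint's range is limited). The gripper opens to 85 mm and grips with 20 to 120 N. Pads are 22 mm wide; open, the fingers measure 114 mm over their backs; the gripper's body (76 mm by 85 mm) begins 54 mm behind the grasp point. The pads swing forward as they close: fully open they stand 13 mm farther back than shut.
Start: joints at [1.472, 0.04, 0.085, 0, -1.615, -0.334], TCP at [0.252, 0.545, 0.231] pointing down, gripper open.
Joint ranges: [-2.56, 2.56], [-1.29, 2.01], [-1.08, 1.49], [-3.29, 1.98], [-2.81, -0.18], [-2.99, 2.99]. Speed limits (rad/s): [2.57, 2.57, 3.01, 3.14, 3.14, 3.14].

### API

Orientations are given as a unit quaternion [x, y, z, w].
In Python, from cell import readout, camera, get_calibration, workorder, models, env gives the robot as it stands. The module is installed in compiled form; this text tells all that it offers.
- The arm moves only by the tool send_rows, never from a script. Its argument "moves" is a list of rows, each a list of 6 numbers: the shift along the tool's x, y, z as a fraction of full scale, then the turn, a rotation vector about the tool's x, y, z as a fraction of full scale. A call has 1 to 5 rows; each row is the pose to reach, as a shift and turn from the pose commanded when the call began, along the tool's axes at that moment, turning the shorter way round; what a row does not reach only later rows make up. Full scale, the value 1, is 30 cm for a shift and pi rad for a turn. A row lasts 1/12 s, in which the tool goes at most 41.7 mm and 7.16 degrees, less where a joint would pass 70% of its speed; a pose out of reach is approached as far as the arm can. A call with a number of a shift or a turn outside -1 to 1 is refused whole. A call with a gripper value outside its range is refused whole. "fingers" is the closure, from 0 (fully open) to 1 (shut), set as the call begins (left out, the last holds). The fingers move at their own pace and stop on an object; "squeeze" is the grip in N (left out, the last holds). Time passes only in rows, so rows that repeat a pose let the fingers close. It gives the time, the measured TCP pose, the force, the opening and the grip force at its end, in the units of the state.
- readout.sense(): the state, without advancing time (a new reading comes with each control period).
- camera(name): name is "scene" or "side" or "wrist"; returns the picture (480x640x3 uint8, blue, green, red); there is no depth.
- get_calibration(name): a dict with "intrinsics" (3x3 intrinsics, pixels), "R" (3x3) and "t" (3): a world point X has camera coordinates R X + t. Camera axes: x right, y down, z forward; pixel columns grow to the right and rows downward; lengths in m; the calibration is good to about 2 mm. A picture is of the moment at which its call begins: read the wrist's pose just before it. get_calibration takes no time and is no camera call; for the wrist camera it gives the pose at the moment of the call.
- workorder.finish_job(): hands the job in; it is judged then, once.
Trained networks look in the newest picture that a camera, given by its name, has taken for a name from the list of things; names that differ only in an ending like _2 or _b are one class to them, and where a whole thing is asked for, a point or a joint stands for the part that bears it (a point fixed in the world has none). Each returns a list of dicts, best first, with "p" (0 to 1); they miss things now and then, are a little off and sometimes report something else, mostly with a low value. They report only what shows in the picture. A call takes as long as a camera call.
- models.boxes_of(camera, name): "position" ([row, column] as shares, 0 to 1, of the picture: columns of its width, rows of its height, amid what is visible of it).
- models.regions_of(camera, name): "pixels" (480x640 bool, what is visible of it) and "position" ([row, column] as shares, 0 to 1, of the picture: columns of its width, rows of its height, amid what is visible of it).
- models.mark_of(camera, name): "position" ([row, column] as shares, 0 to 1, of the picture: columns of its width, rows of its height: a listed point, or the origin of a listed thing).
The state is a dict: "t": time; "joint_positions": joint angles; "qd": joint speeds; "effort": joint torques, N m; "position": TCP position; "ee_rot": TCP orientation; "force": force on the tool from outside, world axes, zero at the start; "moment": the same for the moment, N m; "gripper_width": opening from 0.0 (shut) to 1.0 (fully open); "gripper_force": force on a finger pad.
Only numpy, scipy, OpenCV 4.12 (cv2) and the standard library are available. Lean on these libraries where they do the work, as an engineer would, in place of code of your own. Each camera call takes 0.05 s, during which the arm holds its last target. There are 200 camera calls.

## Working session

There is one attempt and no reset: what is moved stays moved. The work goes in short steps, Python scripts to look and compute and a tool call to move; the robot and the scene stay as the last step left them, time stands still between calls to the robot, and variables do not carry over. Pictures are saved under pics/ and viewed, at most 10 in all, crops included, and the job is handed in when it is done.

Besides the shell and the picture viewer there is one more tool, called after "Call:" by a JSON object that holds its "method" and its "body". send_rows: Moves the arm, as the interface text tells. Shift numbers are shares of 30 cm and turn numbers shares of pi rad, none past 1 either way. Its arguments: {"type":"object","properties":{"moves":{"type":"array","items":{"type":"array","items":{"type":"number","minimum":-1,"maximum":1}}},"fingers":{"type":"number"},"squeeze":{"type":"number"}},"required":["moves"]}

```bash
mkdir -p pics; cat > h.py <<'E'
import numpy as np, cv2
from cell import readout, camera, get_calibration, workorder, models, env
from scipy.spatial.transform import Rotation as R
def ray(cam,pos):
    c=get_calibration(cam);K=np.array(c["intrinsics"]);Rm=np.array(c["R"]);t=np.array(c["t"])
    d=Rm.T@np.linalg.inv(K)@np.array([pos[1]*640,pos[0]*480,1]);return -Rm.T@t,d/np.linalg.norm(d)
def tri(rays):
    A=sum(np.eye(3)-np.outer(d,d) for o,d in rays);b=sum((np.eye(3)-np.outer(d,d))@o for o,d in rays)
    return np.linalg.solve(A,b)
def atz(r,z): o,d=r;return o+d*(z-o[2])/d[2]
def tool(target):
    s=readout.sense();q=R.from_quat(s["ee_rot"]);return q.inv().apply(np.array(target)-s["position"])/0.3
E
python3 - <<'E'
from h import *
np.set_printoptions(precision=4,suppress=True)
ims=[]
for c in ["scene","side","wrist"]:
    im=camera(c);ims.append(im)
    for n in ["knob","corner","nest","fixture","connector_a","grease_tin","vial","screwdriver"]:
        m=models.mark_of(c,n)
        print(c,n,[(np.round(np.array(k["position"])*[480,640],1).tolist(),round(k["p"],2)) for k in m[:2]], [atz(ray(c,k["position"]),{"knob":.108,"corner":.067,"nest":.047}.get(n,0)) for k in m[:1]])
cv2.imwrite("pics/a.png",cv2.resize(np.hstack(ims[:2]),(800,300)));cv2.imwrite("pics/s.png",ims[0]);cv2.imwrite("pics/d.png",ims[1])
print(readout.sense())
E
```

```text
scene knob [([227.8, 320.0], 0.76)] [array([0.5934, 0.0586, 0.108 ])]
scene corner [([237.4, 311.0], 0.72)] [array([0.5997, 0.0967, 0.067 ])]
scene nest [([220.5, 286.0], 0.66)] [array([0.6178, 0.2144, 0.047 ])]
scene fixture [([270.9, 302.8], 0.63)] [array([0.5757, 0.0924, 0.    ])]
scene connector_a [([255.9, 342.4], 0.72), ([246.0, 326.9], 0.65)] [array([0.6737, 0.0885, 0.    ])]
scene grease_tin [] []
scene vial [([235.5, 340.4], 0.89)] [array([0.7229, 0.1569, 0.    ])]
scene screwdriver [([404.2, 346.6], 0.98)] [array([ 0.4346, -0.219 ,  0.    ])]
side knob [([241.6, 346.1], 0.55)] [array([0.5922, 0.0525, 0.108 ])]
side corner [([314.7, 339.8], 0.63), ([272.9, 188.2], 0.61)] [array([ 0.7195, -0.0208,  0.067 ])]
side nest [([252.5, 415.2], 0.86)] [array([0.6076, 0.1987, 0.047 ])]
side fixture [([275.1, 364.5], 0.81), ([300.9, 399.8], 0.63)] [array([0.5801, 0.1035, 0.    ])]
side connector_a [([300.1, 399.7], 0.52), ([306.4, 380.9], 0.5)] [array([0.6711, 0.1303, 0.    ])]
side grease_tin [([312.6, 341.6], 0.79)] [array([0.6564, 0.0154, 0.    ])]
side vial [([311.5, 420.6], 0.65)] [array([0.7131, 0.1498, 0.    ])]
side screwdriver [([274.7, 188.4], 0.51)] [array([ 0.4361, -0.2181,  0.    ])]
wrist knob [] []
wrist corner [] []
wrist nest [] []
wrist fixture [] []
wrist connector_a [] []
wrist grease_tin [] []
wrist vial [] []
wrist screwdriver [] []
{'t': 1.35, 'joint_positions': array([ 1.4717,  0.0402,  0.0848,  0.    , -1.6155, -0.3337]), 'qd': array([-0.0002,  0.0006, -0.0007,  0.0018, -0.0001, -0.0012]), 'effort': array([  0.0002, -36.7925,  34.7428,   6.9327,  -0.001 ,  -0.    ]), 'position': array([0.2516, 0.5447, 0.2313]), 'ee_rot': array([ 0.9767, -0.2147,  0.    ,  0.    ]), 'force': array([-0.1525,  0.6624, -0.0452]), 'moment': array([-0.0149, -0.0554, -0.0143]), 'gripper_force': 0.0, 'gripper_width': 0.998404586064403}
```

View pics/s.png

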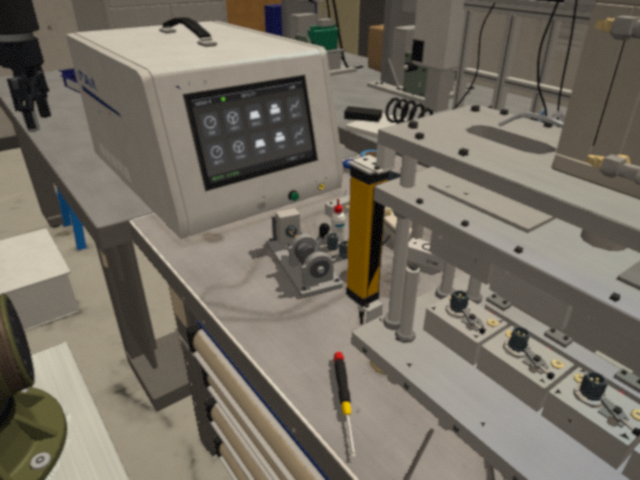

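View pics/d.png

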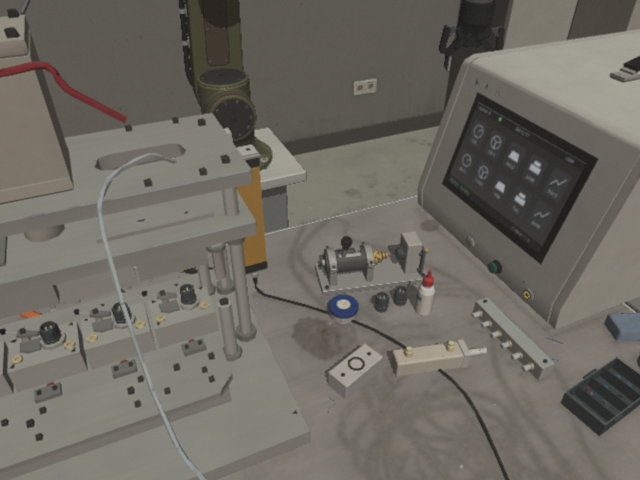

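```bash
python3 - <<'E'
from h import *
np.set_printoptions(precision=4,suppress=True)
p=lambda u,v:(v/480,u/640)
def T(n,a,b):
    r=[ray("scene",p(*a)),ray("side",p(*b))];x=tri(r);print(n,x,[round(float(np.linalg.norm(np.cross(x-o,d))),4) for o,d in r])
T("knob",(320,227.8),(346.1,241.6));T("nest",(286,220.5),(415.2,252.5));T("fix",(302.8,270.9),(364.5,275.1))
T("plate corner",(380,130),(210,118));T("lower plate corner",(377,190),(208,200))
print("post",atz(ray("scene",p(350,297)),0.03),atz(ray("side",p(265,266)),0.03))
print("instr",atz(ray("scene",p(187,233)),0.0),atz(ray("scene",p(338,182)),0.0))
T("instr top",(185,0+62),(470,40)) if 0 else None
print("instr side",atz(ray("side",p(422,193)),0.0),atz(ray("side",p(558,330)),0.0))
im=cv2.imread("pics/s.png")[180:310,240:400];im2=cv2.imread("pics/d.png")[210:340,290:450]
cv2.imwrite("pics/z.png",cv2.resize(np.hstack([im,im2]),(800,325),interpolation=cv2.INTER_CUBIC))
E
```

```text
knob [0.5914 0.054  0.109 ] [0.0019, 0.0019]
nest [0.6101 0.1985 0.053 ] [0.0037, 0.0037]
fix [ 0.5797  0.1018 -0.0035] [0.0034, 0.0034]
plate corner [ 0.531  -0.1519  0.3614] [0.0019, 0.0019]
lower plate corner [ 0.5504 -0.1594  0.2559] [0.0278, 0.0278]
post [ 0.5713 -0.0592  0.03  ] [ 0.5074 -0.0793  0.03  ]
instr [0.4534 0.3706 0.    ] [0.8975 0.3866 0.    ]
instr side [0.3625 0.3802 0.    ] [0.8514 0.3474 0.    ]
```

View pics/z.png

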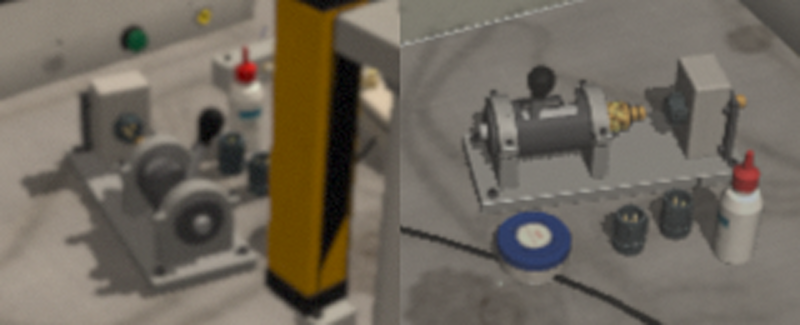

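Call:
{"method": "send_rows", "body": {"moves": [[0.252, 0.545, -0.133, 0, 0, 0], [0.252, 0.545, -0.133, 0, 0, 0], [0.252, 0.545, -0.133, 0, 0, 0], [0.252, 0.545, -0.133, 0, 0, 0], [0.252, 0.545, -0.133, 0, 0, 0]], "fingers": 1}}

```text
t: 1.77
position: [0.2522, 0.3615, 0.2739]
ee_rot: [0.977, -0.215, 0.0, -0.002]
force: [0.2, 1.1, 2.2]
gripper_width: 0.299
gripper_force: 0.0
```

Call:
{"method": "send_rows", "body": {"moves": [[0.33, 0.473, 0, 0, 0, -0.03], [0.33, 0.473, 0, 0, 0, -0.045], [0.33, 0.473, 0, 0, 0, -0.045], [0.33, 0.473, 0, 0, 0, -0.045], [0.33, 0.473, 0, 0, 0, -0.045]]}}

```text
t: 2.18
position: [0.2827, 0.1902, 0.2732]
ee_rot: [0.989, -0.146, 0.001, -0.002]
force: [0.7, 0.3, 0.9]
gripper_width: 0.002
gripper_force: 0.0
```

Call:
{"method": "send_rows", "body": {"moves": [[0.66, 0.148, 0, 0, 0, 0], [0.66, 0.148, 0, 0, 0, 0], [0.66, 0.148, 0, 0, 0, 0], [0.66, 0.148, 0, 0, 0, 0], [0.66, 0.148, 0, 0, 0, 0]]}}

```text
t: 2.6
position: [0.4608, 0.093, 0.271]
ee_rot: [0.989, -0.146, 0.0, -0.0]
force: [0.2, 2.3, 2.0]
gripper_width: -0.0
gripper_force: 0.0
```

```bash
python3 - <<'E'
from h import *
np.set_printoptions(precision=4,suppress=True)
im=camera("wrist");cv2.imwrite("pics/w.png",im)
for n in ["knob","corner","nest","fixture"]:
    m=models.mark_of("wrist",n)
    print(n,[(np.round(np.array(k["position"])*[480,640],1).tolist(),round(k["p"],2),atz(ray("wrist",k["position"]),{"knob":.109,"corner":.067,"nest":.047}.get(n,0))) for k in m[:2]])
s=readout.sense();print(s["position"],s["joint_positions"]);c=get_calibration("wrist");print(-np.array(c["R"]).T@c["t"])
E
```

```text
knob [([35.7, 317.6], 0.78, array([0.5965, 0.0505, 0.109 ]))]
corner [([72.9, 292.6], 0.84, array([0.5837, 0.0784, 0.067 ]))]
nest [([93.2, 162.5], 0.56, array([0.6057, 0.2029, 0.047 ])), ([145.9, 591.3], 0.52, array([ 0.4391, -0.1802,  0.047 ]))]
fixture []
[0.4589 0.0947 0.271 ] [ 0.6362 -0.3037 -0.1539  0.     -1.7213  0.6422]
[0.5245 0.0751 0.4129]
```

View pics/w.png

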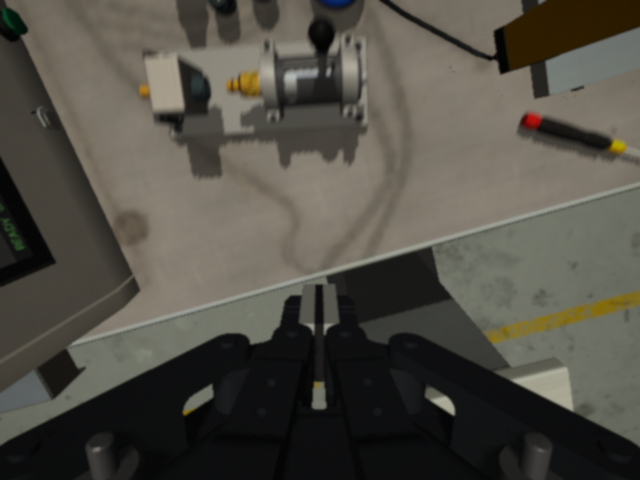

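```bash
python3 - <<'E'
from h import *
np.set_printoptions(precision=4,suppress=True)
im=cv2.imread("pics/w.png")
p=lambda u,v:(v/480,u/640)
f=lambda u,v,z:atz(ray("wrist",p(u,v)),z)
for a in [(182,140,.012),(368,125,.012),(368,38,.012),(503,72,0.02),(497,28,0.02),(138,290,.05),(320,35,.109)]: print(a,f(*a))
a=f(182,140,.012)-f(368,125,.012);print("yaw",np.arctan2(-a[0],a[1]), np.linalg.norm(a))
cv2.imwrite("pics/wz.png",cv2.resize(im[0:200,130:390],(780,600),interpolation=cv2.INTER_CUBIC))
E
```

```text
(182, 140, 0.012) [0.5641 0.2155 0.012 ]
(368, 125, 0.012) [0.5214 0.0208 0.012 ]
(368, 38, 0.012) [ 0.6015 -0.0001  0.012 ]
(503, 72, 0.02) [ 0.5315 -0.1203  0.02  ]
(497, 28, 0.02) [ 0.5723 -0.1208  0.02  ]
(138, 290, 0.05) [0.4282 0.3089 0.05  ]
(320, 35, 0.109) [0.5953 0.0523 0.109 ]
yaw -0.2158045151884533 0.19924585554238106
```

View pics/wz.png

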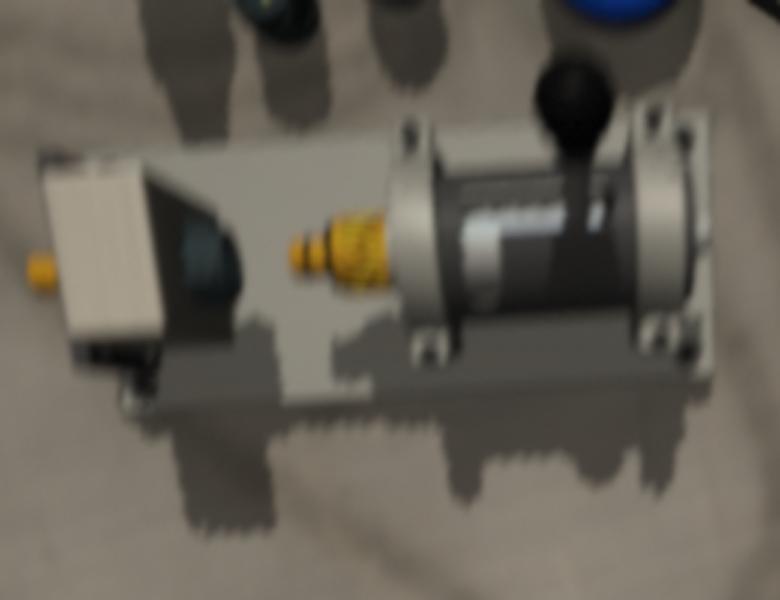

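Call:
{"method": "send_rows", "body": {"moves": [[0.486, 0.136, 0, 0, 0, -0.018], [0.486, 0.136, 0, 0, 0, -0.018], [0.486, 0.136, 0, 0, 0, -0.018], [0.486, 0.136, 0, 0, 0, -0.018], [0.486, 0.136, 0, 0, 0, -0.018]]}}

```text
t: 3.27
position: [0.5886, 0.013, 0.2695]
ee_rot: [0.993, -0.118, -0.001, 0.001]
force: [-0.3, 0.9, -0.9]
gripper_width: 0.001
gripper_force: 0.0
```

```bash
cat >> h.py <<'E'
O=np.array([.5832,.0985]);yaw=-.235
def loc(p):
    d=np.array(p[:2])-O;c,s=np.cos(yaw),np.sin(yaw);return np.array([c*d[0]+s*d[1],-s*d[0]+c*d[1],p[2]])
E
python3 - <<'E'
from h import *
np.set_printoptions(precision=4,suppress=True)
im=camera("wrist");cv2.imwrite("pics/w2.png",im)
for n,z in [("knob",.109),("corner",.067),("nest",.047)]:
    for k in models.mark_of("wrist",n)[:1]: print(n,k["p"],loc(atz(ray("wrist",k["position"]),z)))
s=readout.sense();print(s["position"],s["ee_rot"],loc(s["position"]),s["joint_positions"])
E
```

```text
knob 0.58 [ 0.0242 -0.0415  0.109 ]
corner 0.82 [ 0.0027 -0.0132  0.067 ]
nest 0.92 [-0.0022  0.1133  0.047 ]
[0.5862 0.0151 0.2723] [ 0.9932 -0.1162  0.0007 -0.0003] [ 0.0224 -0.0804  0.2723] [ 0.3674  0.0111  0.1297  0.0001 -1.6878  0.9704]
```

View pics/w2.png

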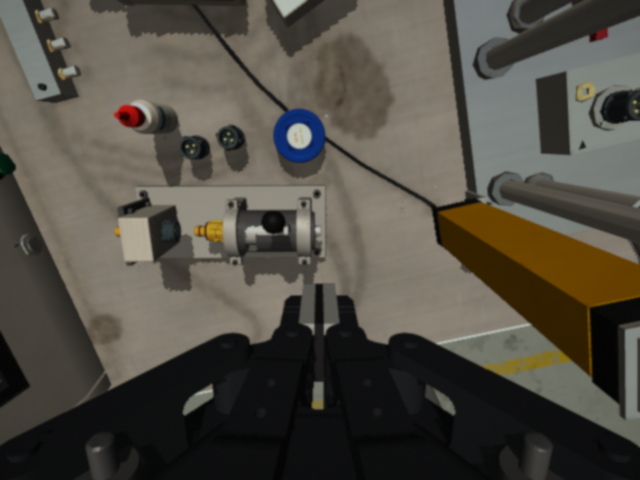

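Call:
{"method": "send_rows", "body": {"moves": [[0, 0, 0.3, 0, 0, 0], [0, 0, 0.45, 0, 0, 0], [0, 0, 0.59, 0, 0, 0], [0, 0, 0.59, 0, 0, 0], [0, 0, 0.59, 0, 0, 0]]}}

```text
t: 3.88
position: [0.5825, 0.0149, 0.0876]
ee_rot: [0.993, -0.116, -0.004, 0.001]
force: [-1.4, 0.8, -2.0]
gripper_width: -0.005
gripper_force: 0.0
```

Call:
{"method": "send_rows", "body": {"moves": [[0, -0.01, 0, 0, 0, 0], [0, -0.02, 0, 0, 0, 0], [0, -0.03, 0, 0, 0, 0], [0, -0.03, 0, 0, 0, 0]]}}

```text
t: 4.22
position: [0.5908, 0.0238, 0.098]
ee_rot: [0.993, -0.117, 0.003, -0.001]
force: [0.7, -0.5, 0.8]
gripper_width: 0.0
gripper_force: 0.0
```

```bash
python3 - <<'E'
from h import *
np.set_printoptions(precision=4,suppress=True)
s=readout.sense();print(loc(s["position"]),s["force"])
E
```

```text
[ 0.0248 -0.0709  0.098 ] [ 0.6528 -0.4676  0.763 ]
```

Call:
{"method": "send_rows", "body": {"moves": [[0, -0.012, 0.007, 0, 0, 0], [0, -0.024, 0.007, 0, 0, 0], [0, -0.036, 0.007, 0, 0, 0], [0, -0.048, 0.007, 0, 0, 0], [0, -0.06, 0.007, 0, 0, 0]]}}

```text
t: 4.63
position: [0.5935, 0.0399, 0.0927]
ee_rot: [0.993, -0.117, 0.0, 0.0]
force: [0.1, -3.9, 2.5]
gripper_width: 0.002
gripper_force: 1.8
```

```bash
cat > l.py <<'E'
from h import *
import sys
np.set_printoptions(precision=4,suppress=True)
im=camera("wrist");cv2.imwrite("pics/%s.png"%sys.argv[1],im)
for k in models.mark_of("wrist","knob")[:1]: print("knob",k["p"],loc(atz(ray("wrist",k["position"]),.109)),np.array(k["position"])*[480,640])
s=readout.sense();print(loc(s["position"]),s["force"],s["t"])
E
python3 l.py w3
```

```text
knob 0.75 [ 0.0255 -0.0299  0.109 ] [317.088 255.872]
[ 0.0233 -0.054   0.0921] [ 0.4451 -1.1817  1.5443] 4.7333
```

Call:
{"method": "send_rows", "body": {"moves": [[0, -0.01, 0, 0, 0, 0], [0, -0.02, 0, 0, 0, 0], [0, -0.03, 0, 0, 0, 0], [0, -0.037, 0, 0, 0, 0], [0, -0.043, 0, 0, 0, 0]]}}

```text
t: 5.15
position: [0.5962, 0.0528, 0.0921]
ee_rot: [0.993, -0.117, -0.0, 0.0]
force: [-0.6, -3.6, 2.5]
gripper_width: 0.003
gripper_force: 1.6
```

Call:
{"method": "send_rows", "body": {"moves": [[0, -0.003, 0, 0, 0, 0], [0, -0.005, 0, 0, 0, 0]]}}

```text
t: 5.32
position: [0.5965, 0.0542, 0.0921]
ee_rot: [0.993, -0.117, -0.0, 0.0]
force: [-0.8, -2.5, 2.7]
gripper_width: -0.0
gripper_force: 1.6
```

```bash
python3 l.py w4
```

```text
knob 0.68 [ 0.0257 -0.0164  0.109 ] [316.32  257.408]
[ 0.0232 -0.0399  0.092 ] [ 0.6496 -2.963   2.08  ] 5.4167
```

Now 1 mm steps, watching for the stop.

Call:
{"method": "send_rows", "body": {"moves": [[0, -0.003, 0, 0, 0, 0], [0, -0.003, 0, 0, 0, 0]]}}

```text
t: 5.58
position: [0.5967, 0.055, 0.092]
ee_rot: [0.993, -0.117, -0.0, 0.0]
force: [-0.6, -2.7, 1.7]
gripper_width: 0.001
gripper_force: 1.3
```

Call:
{"method": "send_rows", "body": {"moves": [[0, -0.003, 0, 0, 0, 0], [0, -0.003, 0, 0, 0, 0]]}}

```text
t: 5.75
position: [0.5969, 0.0558, 0.092]
ee_rot: [0.993, -0.117, -0.0, 0.0]
force: [-0.5, -3.6, 1.3]
gripper_width: 0.003
gripper_force: 1.4
```

Call:
{"method": "send_rows", "body": {"moves": [[0, -0.003, 0, 0, 0, 0], [0, -0.003, 0, 0, 0, 0]]}}

```text
t: 5.92
position: [0.5971, 0.0568, 0.0921]
ee_rot: [0.993, -0.117, -0.0, 0.0]
force: [0.1, -2.2, 1.7]
gripper_width: -0.004
gripper_force: 1.4
```

Call:
{"method": "send_rows", "body": {"moves": [[0, -0.002, 0, 0, 0, 0], [0, -0.002, 0, 0, 0, 0]]}}

```text
t: 6.08
position: [0.5972, 0.0573, 0.0921]
ee_rot: [0.993, -0.117, -0.0, 0.0]
force: [-0.4, -2.0, 2.6]
gripper_width: 0.002
gripper_force: 1.6
```

Call:
{"method": "send_rows", "body": {"moves": [[0, -0.002, 0, 0, 0, 0], [0, -0.002, 0, 0, 0, 0]]}}

```text
t: 6.25
position: [0.5973, 0.0574, 0.0921]
ee_rot: [0.993, -0.117, -0.0, 0.001]
force: [-0.0, -5.5, 1.6]
gripper_width: 0.0
gripper_force: 2.5
```

Call:
{"method": "send_rows", "body": {"moves": [[0, -0.002, 0, 0, 0, 0], [0, -0.002, 0, 0, 0, 0]]}}

```text
t: 6.42
position: [0.5973, 0.0575, 0.0922]
ee_rot: [0.993, -0.117, -0.0, 0.001]
force: [-0.1, -6.1, 2.8]
gripper_width: -0.001
gripper_force: 3.2
```

```bash
python3 l.py w5
```

```text
knob 0.93 [ 0.0244 -0.0127  0.109 ] [319.488 256.768]
[ 0.0233 -0.0366  0.0922] [-0.6569 -7.0181  2.5448] 6.5167
```

Call:
{"method": "send_rows", "body": {"moves": [[0, 0.04, 0, 0, 0, 0], [0, 0.05, 0, 0, 0, 0], [0, 0.05, -0.1, 0, 0, 0], [0, 0.05, -0.2, 0, 0, 0], [0, 0.05, -0.2, 0, 0, 0]]}}

```text
t: 6.93
position: [0.5966, 0.044, 0.1591]
ee_rot: [0.993, -0.117, 0.005, -0.001]
force: [0.4, 0.3, 2.1]
gripper_width: -0.003
gripper_force: 0.0
```

Call:
{"method": "send_rows", "body": {"moves": [[0.117, -0.05, 0, 0, 0, 0], [0.117, -0.13, 0, 0, 0, 0], [0.117, -0.13, 0, 0, 0, 0], [0.117, -0.13, 0, 0, 0, 0]]}}

```text
t: 7.27
position: [0.6372, 0.0746, 0.1508]
ee_rot: [0.993, -0.117, -0.001, -0.0]
force: [0.9, -0.4, 0.8]
gripper_width: -0.0
gripper_force: 0.0
```

```bash
python3 l.py w6
```

```text
[ 0.0582 -0.0117  0.1521] [-1.0309  0.5151 -0.309 ] 7.3667
```

Call:
{"method": "send_rows", "body": {"moves": [[0, 0, 0.06, 0, 0, 0], [0, 0, 0.12, 0, 0, 0], [0, 0, 0.17, 0, 0, 0], [0, 0, 0.2, 0, 0, 0], [0, 0, 0.2, 0, 0, 0]]}}

```text
t: 7.78
position: [0.6359, 0.073, 0.09]
ee_rot: [0.993, -0.117, -0.001, 0.0]
force: [-0.3, -0.6, -0.1]
gripper_width: 0.001
gripper_force: 0.0
```

Call:
{"method": "send_rows", "body": {"moves": [[-0.02, 0, 0, 0, 0, 0], [-0.035, 0, 0, 0, 0, 0], [-0.045, 0, 0, 0, 0, 0], [-0.055, 0, 0, 0, 0, 0]]}}

```text
t: 8.12
position: [0.6219, 0.0776, 0.0942]
ee_rot: [0.993, -0.117, 0.002, -0.0]
force: [1.2, -0.6, 2.1]
gripper_width: -0.0
gripper_force: 1.0
```

```bash
python3 l.py w7
```

```text
knob 0.75 [ 0.0205 -0.0128  0.109 ] [368.208 322.496]
[ 0.0421 -0.0113  0.0937] [1.6412 0.158  1.1856] 8.2167
```

Call:
{"method": "send_rows", "body": {"moves": [[-0.015, 0, 0, 0, 0, 0], [-0.03, 0, 0.003, 0, 0, 0], [-0.045, 0, 0.006, 0, 0, 0], [-0.06, 0, 0.009, 0, 0, 0], [-0.075, 0, 0.012, 0, 0, 0]]}}

```text
t: 8.63
position: [0.5987, 0.0828, 0.0882]
ee_rot: [0.993, -0.117, -0.0, 0.0]
force: [0.4, 0.1, 0.6]
gripper_width: -0.002
gripper_force: 0.6
```

```bash
python3 l.py w8
```

```text
knob 0.87 [-0.0056 -0.0123  0.109 ] [382.08  320.576]
[ 0.0183 -0.0117  0.088 ] [-0.249  -0.5845 -0.4196] 8.7333
```

Call:
{"method": "send_rows", "body": {"moves": [[-0.015, 0, 0, 0, 0, 0], [-0.03, 0, 0, 0, 0, 0], [-0.045, 0, 0, 0, 0, 0], [-0.06, 0, 0, 0, 0, 0], [-0.075, 0, 0, 0, 0, 0]]}}

```text
t: 9.15
position: [0.5769, 0.088, 0.0882]
ee_rot: [0.993, -0.117, -0.0, 0.0]
force: [1.3, -1.2, -0.3]
gripper_width: 0.0
gripper_force: 0.7
```

Call:
{"method": "send_rows", "body": {"moves": [[-0.01, 0, 0, 0, 0, 0], [-0.02, 0, 0, 0, 0, 0], [-0.03, 0, 0, 0, 0, 0], [-0.03, 0, 0, 0, 0, 0]]}}

```text
t: 9.48
position: [0.5683, 0.0902, 0.0887]
ee_rot: [0.993, -0.117, 0.0, -0.0]
force: [-0.2, 0.1, 0.1]
gripper_width: -0.004
gripper_force: 0.2
```

```bash
python3 l.py w9
```

```text
[-0.0124 -0.0116  0.0886] [0.3767 0.0498 0.2113] 9.5833
```

Call:
{"method": "send_rows", "body": {"moves": [[-0.007, 0, 0, 0, 0, 0], [-0.013, 0, 0, 0, 0, 0], [-0.013, 0, 0, 0, 0, 0]]}}

```text
t: 9.83
position: [0.5647, 0.0909, 0.0885]
ee_rot: [0.993, -0.117, -0.0, 0.0]
force: [0.9, -0.2, -0.5]
gripper_width: -0.001
gripper_force: 0.3
```

Call:
{"method": "send_rows", "body": {"moves": [[-0.003, 0, 0, 0, 0, 0], [-0.005, 0, 0, 0, 0, 0], [-0.005, 0, 0, 0, 0, 0]]}}

```text
t: 10.08
position: [0.5634, 0.0913, 0.0885]
ee_rot: [0.993, -0.117, 0.0, 0.0]
force: [2.1, 0.1, 0.0]
gripper_width: 0.005
gripper_force: 0.4
```

Call:
{"method": "send_rows", "body": {"moves": [[-0.003, 0, 0, 0, 0, 0], [-0.003, 0, 0, 0, 0, 0]]}}

```text
t: 10.25
position: [0.5625, 0.0915, 0.0884]
ee_rot: [0.993, -0.117, -0.0, 0.0]
force: [0.6, -0.8, -1.2]
gripper_width: -0.001
gripper_force: 0.6
```

Now at local x ≈ −18.4; keep on in 1 mm steps until it stalls.

Call:
{"method": "send_rows", "body": {"moves": [[-0.003, 0, 0, 0, 0, 0], [-0.003, 0, 0, 0, 0, 0]]}}

```text
t: 10.42
position: [0.5616, 0.0917, 0.0883]
ee_rot: [0.993, -0.117, -0.0, 0.0]
force: [2.4, 0.4, -1.4]
gripper_width: -0.001
gripper_force: 0.8
```

Call:
{"method": "send_rows", "body": {"moves": [[-0.003, 0, 0, 0, 0, 0], [-0.003, 0, 0, 0, 0, 0]]}}

```text
t: 10.58
position: [0.5609, 0.0919, 0.0884]
ee_rot: [0.993, -0.117, 0.0, 0.0]
force: [4.6, -0.4, -2.1]
gripper_width: 0.001
gripper_force: 1.6
```

Call:
{"method": "send_rows", "body": {"moves": [[-0.003, 0, 0, 0, 0, 0], [-0.003, 0, 0, 0, 0, 0]]}}

```text
t: 10.75
position: [0.5607, 0.0921, 0.0884]
ee_rot: [0.993, -0.117, 0.001, -0.0]
force: [6.8, -1.1, -5.0]
gripper_width: 0.0
gripper_force: 3.5
```

Call:
{"method": "send_rows", "body": {"moves": [[0.03, 0, 0, 0, 0, 0], [0.08, 0, 0, 0, 0, 0], [0.1, 0, 0, 0, 0, 0], [0.1, 0, -0.1, 0, 0, 0], [0.1, 0, -0.2, 0, 0, 0]]}}

```text
t: 11.17
position: [0.5881, 0.0844, 0.1467]
ee_rot: [0.993, -0.117, -0.003, 0.001]
force: [0.4, 0.8, 1.4]
gripper_width: 0.003
gripper_force: 0.0
```

Call:
{"method": "send_rows", "body": {"moves": [[0, 0, -0.13, 0, 0, 0], [0, 0, -0.26, 0, 0, 0], [-0.13, 0, -0.35, 0, 0, 0], [-0.26, 0, -0.35, 0, 0, 0], [-0.26, 0, -0.35, 0, 0, 0]]}}

```text
t: 11.58
position: [0.5104, 0.1039, 0.2573]
ee_rot: [0.993, -0.117, 0.002, -0.002]
force: [2.2, -0.1, -0.6]
gripper_width: 0.003
gripper_force: 0.0
```

```bash
python3 l.py w10; python3 - <<'E'
import cv2
im=cv2.imread("pics/w10.png");cv2.imwrite("pics/w10v.png",im)
E
```

```text
knob 0.59 [ 0.0002 -0.0041  0.109 ] [135.408 309.504]
[-0.07   -0.0114  0.2549] [ 0.6101 -0.301  -0.616 ] 11.6833
```

View pics/w10v.png

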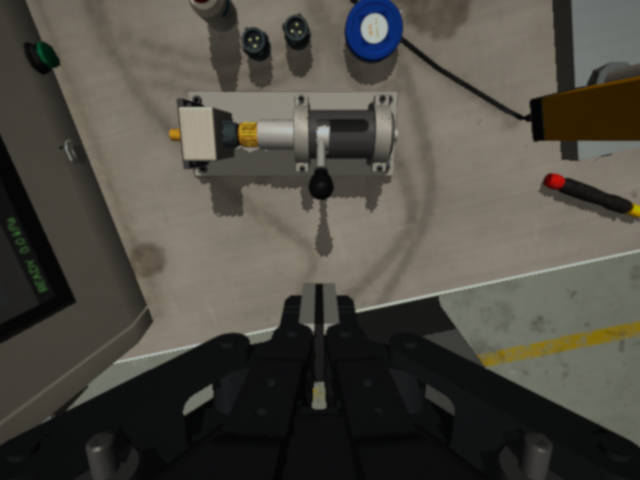

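```bash
python3 - <<'E'
from h import *
print(loc(atz(ray("wrist",(184/480,320.5/640)),.098)))
print(np.abs(readout.sense()["qd"]).max(),workorder.finish_job())
E
```

```text
[-0.03822216 -0.01268865  0.098     ]
the job is handed in; nothing more can be done
0.06384250529285829 None
```

The plunger is pushed in to its stop with the plug seated in the connector. The handle is swung to the front until it stopped at the end of the locking leg and let go, with about 9 N the highest force I read and the bystanders left alone; the job is handed in, but no verdict came back. My last picture put the knob at x = -38, y = -13 mm, against the nominal end of -42, -14.

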